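# Sweep up the descaling tablets and open their safety cap

## Task

Use the yellow sweeper to push the three spilled blue tablets into the grey tray through its open side, without touching the tablets with the gripper, and leave the sweeper standing on the worktop. Then open the tub: press its red safety cap down, keep it pressed while you turn it anticlockwise (seen from above) about a fifth of a turn, and lift it off. Finish while still holding the cap upright in the gripper, well clear (some 5 cm or more) right above the tub's mouth; leave the mug and the shaker where they stand.

Things in the scene. Friction and masses are not known exactly. Their poses are not given: they have to be found in the camera images.
- tray: Grey catch tray fixed to the worktop, 188 (x) x 130 (y) mm; rims 16 mm high, 6 mm thick on three sides, open towards its own -y (182 mm between the side rims). Floor: a mat under 1 mm thick, no step. Origin: on the worktop under its centre; the mouth lies at y = -65 mm, the back rim's inner face at y = +59 mm.
- sweeper: Yellow crumb sweeper, upright on its foot, 0.12 kg; tablets lie between it and the tray. Pushes to its own +y, roughly towards the tray (up to 0.35 rad off). Origin: underside, mid blade. Blade 124 mm wide (x), 34 high, front at y = +2.5; end wings reach y = +26, foot y = -44. Plate handle 52 mm wide (x), 16 thick (y = -18 to -2), top at 104 mm.
- sweeper_grip (a point): Point in the middle of the sweeper's handle plate, 80 mm above the sweeper's underside, where it is pinched across its 16 mm thickness (along the sweeper's y).
- tablet0: Chunky blue descaling tablet, 26 mm across, 12 mm high, 14 g, lying flat on the worktop between sweeper and tray; origin: centre of its underside.
- tablet1: Like tablet0.
- tablet2: Like tablet0.
- tub: White round tub, 72 mm across, with a green band, clamped in a dark round stand 104 mm across; fixed to the worktop, it neither turns nor lifts. Shoulder at 58 to 70 mm, neck 34 mm across above it, rim at 105 mm. Origin: centre of the stand's underside; z up. Wall cupboards overhang the back of the worktop, 0.49 m above it: keep the wrist out from under them.
- tub_mouth (a point): Centre of the tub's mouth, at the height of the neck's rim, 105 mm above the worktop.
- cap: Red round ribbed safety cap, 57 mm across, 26 high, 40 g. Origin: centre of its lower edge, 93 mm above the worktop when shut (top 119); z up. Press it 4.5 mm or more (see joint) and, pressed, turn it anticlockwise from above by 45 to 130 degrees (70 is good): it lifts straight off. Unpressed it turns only some 5 to 8 degrees and does not lift; never turns clockwise.
- cap_spring (a joint): How far the spring plate inside the cap is pushed in (m): 0 while shut; grows as the cap is pressed down: 3 N at 0, 7.5 N at 0.005, stops firmly at 0.0068 (9 N). Inner lugs clear the 4 mm catches of the neck above about 0.0045. -0.003 when the cap is off.
- mug: Pink and white mug, 90 x 130 x 105 mm, standing loose at the right of the worktop; origin: centre of its underside. Leave it alone.
- shaker: Salt shaker with a grey top, 44 mm across, 90 mm high, standing loose towards the back; origin: centre of its underside. Leave it alone.
Things that resemble listed ones, but are neither listed nor needed, are in the scene too. Of the things that look like the cap, the smaller one is meant.

How it is judged (in metres and radians):
On the way, in this order (a step that is already met when the one before it is completed fails the run):
1. all three tablets lie in the tray, inside its open side (y of tablet0 in the frame of tray between -0.055 and 0.062 m and x of tablet0 in the frame of tray between -0.09 and 0.09 m and height (world z) of each of tablet0, tablet1, tablet2 below 0.02 m and y of tablet1 in the frame of tray between -0.055 and 0.062 m and x of tablet1 in the frame of tray between -0.09 and 0.09 m and y of tablet2 in the frame of tray between -0.055 and 0.062 m and x of tablet2 in the frame of tray between -0.09 and 0.09 m), for 0.2 s.
2. the sweeper stands upright on the worktop, let go (angle between sweeper's own z axis and vertical below 0.15 rad and height (world z) of sweeper below 0.006 m and contact force between the fingers and sweeper below 0.1 N), for 0.2 s.
3. the cap is pressed down on the tub by at least 4 mm (value of joint cap_spring above 0.004 m and contact force between the fingers and cap above 1 N and horizontal distance between cap and tub_mouth below 0.006 m), for 0.1 s.
At the end, for the whole second after the job is handed in: All tablets lie in the tray, centres 10 mm or more inside its mouth; the sweeper stands upright, let go; the fingers hold the cap still, upright within 0.35 rad, its lower edge 35 mm or more above the mouth and within 70 mm sideways, clear of the tub (all of step 1 and all of step 2 and z of cap in the frame of tub_mouth above 0.035 m and horizontal distance between cap and tub_mouth below 0.07 m and angle between cap's own z axis and vertical below 0.35 rad and height (world z) of cap below 0.45 m and contact force between the fingers and cap above 1 N and contact force between cap and tub below 0.1 N and linear speed of cap below 0.03 m/s); the arm keeps its last pose, push and grip.
It fails at once if the gripper or arm touches a tablet (contact force between any of the arm, the fingers and tablet0 above 0.5 N or contact force between any of the arm, the fingers and tablet1 above 0.5 N or contact force between any of the arm, the fingers and tablet2 above 0.5 N).
It fails at once if the mug or the shaker is moved by more than 20 mm (distance of any of mug, shaker from where it was at the start of the episode above 0.02 m).
It also fails if it takes over 58 s, if anything falls off the work surface, if the arm or the gripper's body presses on something with over 40 N, if the wrist force passes 120 N, or if a joint passes its speed limit or range.

## Robot

A 6-joint arm with a two-finger parallel gripper is mounted at the origin on a cart in front of the work surface, level with it; the furniture and walls round the work are solid. World frame = base frame: x ahead of the robot, y to its left, z up, the work surface at z = 0. Lengths are in mm, angles in degrees, forces in N, time in s.
With the tool pointing down it reaches from about 350 to 850 mm from the base axis. Payload 8.1 kg.
Tool frame: the origin (TCP) lies between the finger pads; the fingertips stand 11 mm ahead of it and the grasp point (between the pads) lies 8 mm behind it; z points along the fingers, y is the line along which they close (so a half turn about z gives the same grasp; the last joint's range is limited). The gripper opens to 85 mm and grips with 20 to 120 N. Pads are 22 mm wide; open, the fingers measure 114 mm over their backs; the gripper's body (76 mm by 85 mm) begins 54 mm behind the grasp point. The pads swing forward as they close: fully open they stand 13 mm farther back than shut.
Start: joints at [68.617, 7.471, 85.268, -0, 87.261, -4.893], TCP at [170.284, 575.334, 242.292] pointing down, gripper open.
Joint ranges: [-169.43, 169.43], [-51.17, 129.36], [1.28, 143.12], [-76.62, 256.62], [0, 156.53], [-152.29, 152.29]. Speed limits (degrees/s): [136.94, 136.94, 159.86, 180, 180, 180].

## Interface

Orientations are given as [roll, pitch, yaw] about the fixed x, y, z axes, in that order (R = Rz(yaw) Ry(pitch) Rx(roll)).
In Python, from bench import r, snapshot, get_calibration gives the robot as it stands.
- The arm moves only by the tool step_arm, never from a script. Its argument "rows" is a list of rows, each a list of 2 entries, a list of its own where there are three numbers: the shift along the tool's x, y, z in mm, then the turn about the tool's z in degrees. In form: [[[tx, ty, tz], yaw], ...]. A call has 1 to 12 rows; each row is the pose to reach, as a shift and turn from the pose commanded when the call began, along the tool's axes at that moment; what a row does not reach only later rows make up. A row lasts 1/10 s, in which the tool goes at most 50 mm and 8.59 degrees, less where a joint would pass 70% of its speed; a pose out of reach is approached as far as the arm can. A call with a gripper value outside its range is refused whole. "fingers" is the opening, from 0 (shut) to 1 (fully open), set as the call begins (left out, the last holds). The fingers move at their own pace and stop on an object; "squeeze" is the grip in N (left out, the last holds). Time passes only in rows, so rows that repeat a pose let the fingers close. It gives the time, the measured TCP pose, the force, the opening and the grip force at its end, in the units of the state.
- r.sense(): the state, without advancing time (a new reading comes with each control period).
- snapshot(name): name is "side" or "top" or "wrist"; returns the picture (384x512x3 uint8, blue, green, red); there is no depth.
- get_calibration(name): a dict with "fovy" (degrees; the focal length in pixels is half the picture's height over the tangent of half this angle, whatever the lens; pixels are square), "cx", "cy" (the principal point, pixels), "dist" ([k1, k2, p1, p2, k3] as OpenCV has them; the pictures are not rectified), "eye" and "orientation" of the camera in the world. Camera axes: x right, y up, looking along -z (the intrinsics and any distortion apply to the point x, -y, -z); pixel columns grow to the right and rows downward; lengths in mm; the calibration is good to about 2 mm. A picture is of the moment at which its call begins: read the wrist's pose just before it. get_calibration takes no time and is no camera call; for the wrist camera it gives the pose at the moment of the call.
- r.hand_in(): hands the job in; it is judged then, once.
The state is a dict: "time": time; "joint_pos": joint angles; "qd": joint speeds; "joint_efforts": joint torques, N m; "tool_pos": TCP position; "tcp_rot": TCP orientation; "ft_force": force on the tool from outside, world axes, zero at the start; "wrist_torque": the same for the moment, N m; "finger_gap": finger opening in mm; "grip_force": force on a finger pad.
Only numpy, scipy, OpenCV 4.12 (cv2) and the standard library are available. Lean on these libraries where they do the work, as an engineer would, in place of code of your own. Each camera call takes 0.05 s, during which the arm holds its last target. There are 200 camera calls.

## Working session

There is one attempt and no reset: what is moved stays moved. The work goes in short steps, Python scripts to look and compute and a tool call to move; the robot and the scene stay as the last step left them, time stands still between calls to the robot, and variables do not carry over. Pictures are saved under pics/ and viewed, at most 10 in all, crops included, and the job is handed in when it is done.

Besides the shell and the picture viewer there is one more tool, called after "Emit:" by a JSON object that holds its "fn" and its "kwargs", one argument or row to a line. step_arm: Moves the arm, as the interface text tells. Its arguments: {"type":"object","properties":{"rows":{"type":"array"},"fingers":{"type":"number"},"squeeze":{"type":"number"}},"required":["rows"]}

```bash
mkdir -p pics; ls; cat > h.py <<'E'
import numpy as np, cv2
from bench import r, snapshot, get_calibration
from scipy.spatial.transform import Rotation as R
def cam(n):
    c=get_calibration(n); f=192/np.tan(np.radians(c["fovy"])/2)
    K=np.array([[f,0,c["cx"]],[0,f,c["cy"]],[0,0,1.]])
    return c,K,np.array(c["dist"],float)
def rot(c):
    o=np.array(c["orientation"],float)
    return o if o.shape==(3,3) else R.from_euler('xyz',o,degrees=True).as_matrix()
def cast(cm,px,z):
    c,K,d=cm
    p=cv2.undistortPoints(np.array(px,float).reshape(-1,1,2),K,d).reshape(-1,2)
    v=np.c_[p[:,0],-p[:,1],-np.ones(len(p))]@rot(c).T
    e=np.array(c["eye"],float); t=(z-e[2])/v[:,2]
    return e+v*t[:,None]
def proj(cm,P):
    c,K,d=cm
    q=(np.array(P,float).reshape(-1,3)-np.array(c["eye"]))@rot(c)
    q=q*[1,-1,-1]
    return cv2.projectPoints(q,np.zeros(3),np.zeros(3),K,d)[0].reshape(-1,2)
E
python3 - <<'E'
from h import *
for n in("top","side","wrist"):
    c=get_calibration(n);print(n,c)
    i=snapshot(n);cv2.imwrite(f"pics/{n}0.png",i)
a=cv2.imread("pics/top0.png");b=cv2.imread("pics/side0.png")
print(r.sense())
E
```

```text
pics
top {'fovy': 47.37952344941577, 'cx': 248.17655154782415, 'cy': 189.8614768531013, 'dist': array([0.05199948, 0.        , 0.        , 0.        , 0.        ]), 'eye': array([ 434.83048685, -161.16058869, 1507.45578987]), 'orientation': array([ 4.89699286e+00, -9.05483617e-02, -9.09963219e+01])}
side {'fovy': 44.12560439993452, 'cx': 249.05869417743511, 'cy': 188.21853088017534, 'dist': array([-0.1419421,  0.       ,  0.       ,  0.       ,  0.       ]), 'eye': array([453.55052919, 933.52883431, 957.64988701]), 'orientation': array([  52.68041672,   -1.00623465, -173.93790446])}
wrist {'fovy': 59.55074558929693, 'cx': 259.38381019312766, 'cy': 194.3202635757769, 'dist': array([-0.02697317,  0.        ,  0.        ,  0.        ,  0.        ]), 'eye': array([ 90.68334559, 598.5267282 , 374.22646414]), 'orientation': array([-1.90229238e+01,  3.35517985e-02,  7.34779045e+01])}
{'time': 0.15, 'joint_pos': array([ 6.86165959e+01,  7.50482861e+00,  8.53154182e+01,  4.17328014e-04,
        8.72618382e+01, -4.89432022e+00]), 'qd': array([ 0.00251817, -0.04572905, -0.30859768, -0.03380752,  0.07390115,
       -0.0520549 ]), 'joint_efforts': array([ 2.54360912e-04, -5.70066011e+01, -5.01157415e+01, -3.76868675e-04,
        9.76960146e-03, -4.43837837e-05]), 'tool_pos': array([170.13841827, 574.94470439, 241.48442484]), 'tcp_rot': array([-1.79918250e+02, -7.41864504e-03,  1.63510891e+02]), 'ft_force': array([-0.62600541, -0.19622855, -0.01282214]), 'wrist_torque': array([-0.05799315, -0.01159783,  0.04997872]), 'grip_force': 0.0, 'finger_gap': 85.2548802512062}
```

View pics/top0.png

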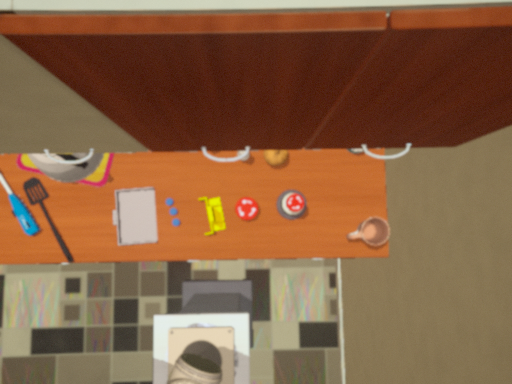

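View pics/side0.png

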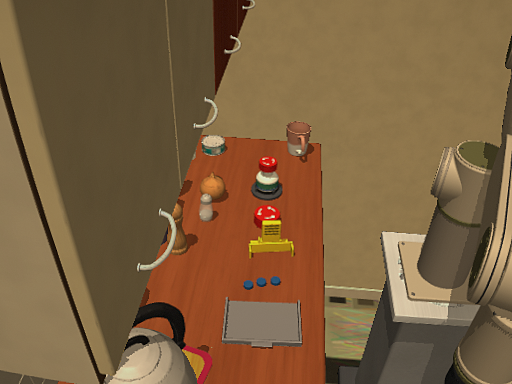

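Top view: tray (137,215), three tablets (171,211), yellow sweeper (213,215), loose red disc (247,209), red cap on the tub (292,204), mug (372,232). The two cap-like things are the disc at (247,209) and the cap on the tub at (292,204). The tub one fits, being smaller and sitting on the green-banded tub. I'll confirm this in an enlarged crop.

```bash
python3 - <<'E'
from h import *
T=cam("top");S=cam("side")
a=cv2.imread("pics/top0.png");b=cv2.imread("pics/side0.png")
def comps(i,lo,hi,mn,roi):
    h=cv2.cvtColor(i,cv2.COLOR_BGR2HSV);m=cv2.inRange(h,lo,hi)
    x0,y0,x1,y1=roi;k=np.zeros_like(m);k[y0:y1,x0:x1]=m[y0:y1,x0:x1]
    n,l,s,c=cv2.connectedComponentsWithStats(k)
    return [(c[j],s[j],l==j) for j in range(1,n) if s[j,4]>=mn]
for nm,i,C,roi in(("top",a,T,(100,150,330,260)),("side",b,S,(200,120,330,350))):
    for c,s,_ in comps(i,(95,120,60),(125,255,255),8,roi): print(nm,"blue",c.round(1),s,cast(C,c,8).round(0))
    for c,s,m in comps(i,(22,150,100),(34,255,255),30,roi):
        print(nm,"yel",c.round(1),s,cast(C,c,30).round(0)); p=np.argwhere(m)[:,::-1]
        print(cv2.minAreaRect(p.astype(np.float32)))
    for lo,hi in(((0,200,100),(5,255,255)),((172,180,100),(180,255,255))):
        for c,s,_ in comps(i,lo,hi,40,roi): print(nm,"red",c.round(1),s,cast(C,c,119).round(0),cast(C,c,26).round(0))
# tray corners
h=cv2.cvtColor(a,cv2.COLOR_BGR2HSV);m=cv2.inRange(h,(0,0,90),(180,70,255));k=np.zeros_like(m);k[170:255,108:165]=m[170:255,108:165]
k=cv2.morphologyEx(k,cv2.MORPH_OPEN,np.ones((9,9)))
rc=cv2.minAreaRect(np.argwhere(k)[:,::-1].astype(np.float32));print(rc)
print(cast(T,cv2.boxPoints(rc),8).round(0),cast(T,[rc[0]],8).round(0))
big=cv2.hconcat([cv2.resize(a[170:250,100:320],None,fx=3.6,fy=3.6,interpolation=cv2.INTER_CUBIC)])
cb=cv2.resize(b[140:300,180:340],(290,290),interpolation=cv2.INTER_CUBIC)
o=np.zeros((590,800,3),np.uint8);o[:288,:792]=big;o[295:585,:290]=cb;cv2.imwrite("pics/crop1.png",o)
E
```

```text
top blue [169.3 201.5] [168 200   4   4  14] [[528. 105.   8.]]
top blue [173.4 211.1] [172 210   4   3  11] [[495.  91.   8.]]
top blue [175.5 222. ] [174 221   4   3  12] [[458.  84.   8.]]
top yel [103.  163.7] [100 153   8  25  96] [[659. 324.  30.]]
((102.35321044921875, 164.65597534179688), (4.884914875030518, 24.999265670776367), 16.699243545532227)
top yel [214.2 214. ] [198 197  28  38 589] [[482. -50.  30.]]
((212.1538543701172, 214.26922607421875), (38.24264907836914, 21.768890380859375), 78.69007110595703)
top red [249.  210.1] [242 200  16  20 110] [[ 489. -167.  119.]] [[ 493. -167.   26.]]
side blue [275.  280.5] [271 277   9   8  60] [[458.  85.   8.]]
side blue [260.9 281.9] [257 278   9   9  62] [[495.  94.   8.]]
side blue [247.8 284.5] [244 281   9   8  60] [[528. 108.   8.]]
side yel [270.2 239.4] [249 220  45  38 719] [[481. -48.  30.]]
((270.5045471191406, 238.09503173828125), (35.816558837890625, 44.188026428222656), 87.27368927001953)
side red [267.4 164.5] [259 156  18  16 197] [[ 511. -292.  119.]] [[ 518. -427.   26.]]
side red [265.  214.2] [254 205  26  24 281] [[500. -51. 119.]] [[ 505. -160.   26.]]
((134.02932739257812, 215.99826049804688), (55.433589935302734, 42.80835723876953), 86.633544921875)
[[572. 303.   8.]
 [578. 158.   8.]
 [390. 147.   8.]
 [384. 290.   8.]] [[481. 225.   8.]]
```

View pics/crop1.png

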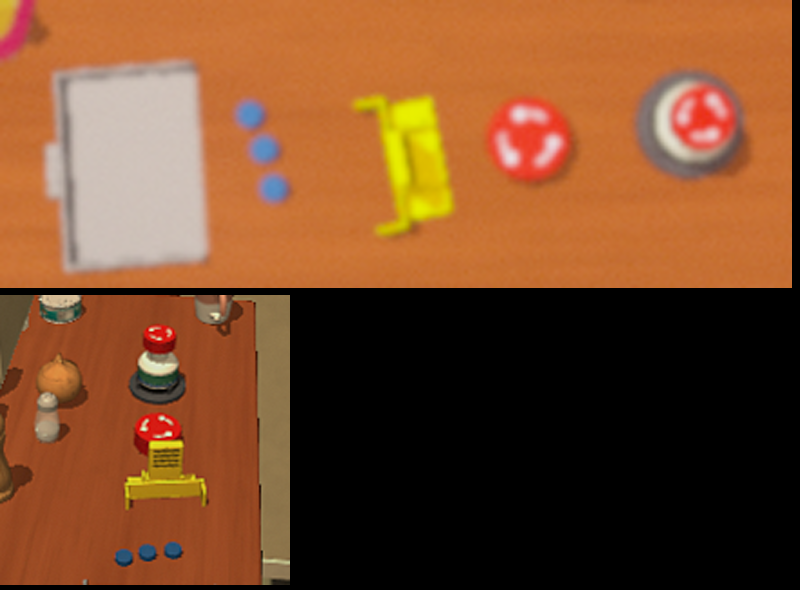

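The crop confirms it: the disc at (247,209) is larger and lies on the worktop. The smaller cap on the banded tub, at (292,204), is the one meant. Now I'll move above the sweeper for a wrist view.

Emit:
{"fn": "step_arm", "kwargs": {
  "rows": [
    [[-475,-506,-30],152],
    [[-475,-506,-30],152],
    [[-475,-506,-30],152],
    [[-475,-506,-30],152],
    [[-475,-506,-30],152],
    [[-475,-506,-30],152],
    [[-475,-506,-30],152],
    [[-475,-506,-30],152],
    [[-475,-506,-30],152],
    [[-475,-506,-30],152],
    [[-475,-506,-30],152],
    [[-475,-506,-30],152]
  ],
  "fingers": 1
}}

```text
time: 1.35
tool_pos: [440.0, 37.8, 268.3]
tcp_rot: [180.0, -0.0, 60.0]
ft_force: [0.8, 1.2, 0.2]
finger_gap: 85.6
grip_force: 0.0
```

Emit:
{"fn": "step_arm", "kwargs": {
  "rows": [
    [[-51,78,0],48.5],
    [[-51,78,0],48.5],
    [[-51,78,0],48.5],
    [[-51,78,0],48.5],
    [[-51,78,0],48.5],
    [[-51,78,0],48.5],
    [[-51,78,0],48.5],
    [[-51,78,0],48.5],
    [[-51,78,0],48.5],
    [[-51,78,0],48.5]
  ]
}}

```text
time: 2.35
tool_pos: [482.2, -43.0, 268.2]
tcp_rot: [180.0, 0.0, 12.0]
ft_force: [-0.8, -0.8, -0.1]
finger_gap: 85.2
grip_force: 0.0
```

```bash
python3 - <<'E'
from h import *
s=r.sense();print(s["tool_pos"],s["tcp_rot"],s["joint_pos"])
W=cam("wrist");np.save("w1.npy",np.array([W],dtype=object),allow_pickle=True)
i=snapshot("wrist");cv2.imwrite("pics/w1.png",i)
print(W[0])
h=cv2.cvtColor(i,cv2.COLOR_BGR2HSV)
m=cv2.inRange(h,(20,120,70),(36,255,255))
n,l,st,c=cv2.connectedComponentsWithStats(m)
for j in range(1,n):
    if st[j,4]>100: print("yel",c[j],st[j])
m=cv2.inRange(h,(95,120,50),(125,255,255));n,l,st,c=cv2.connectedComponentsWithStats(m)
for j in range(1,n):
    if st[j,4]>100: print("blue",c[j],st[j],cast(W,c[j],8).round(1))
E
```

```text
[482.20371621 -43.02369889 268.19648596] [1.79999475e+02 1.11754688e-03 1.19672827e+01] [-1.11688287e+01 -1.13081148e+01  1.00939470e+02 -9.21469145e-04
  9.03694664e+01  6.68638826e+01]
{'fovy': 59.55074558929693, 'cx': 259.38381019312766, 'cy': 194.3202635757769, 'dist': array([-0.02697317,  0.        ,  0.        ,  0.        ,  0.        ]), 'eye': array([565.31163816, -25.99180022, 401.05974567]), 'orientation': array([-1.89304115e+01,  3.69140131e-02, -7.80652629e+01])}
yel [264.13217391 152.67925466] [ 227   99   63  111 4025]
blue [138.12470588  86.10823529] [127  75  23  23 425] [[530.8 106.    8. ]]
blue [146.9871134  118.22680412] [136 108  23  22 388] [[497.3  92.5   8. ]]
blue [151.03581267 150.75757576] [141 140  21  22 363] [[460.3  83.8   8. ]]
```

View pics/w1.png

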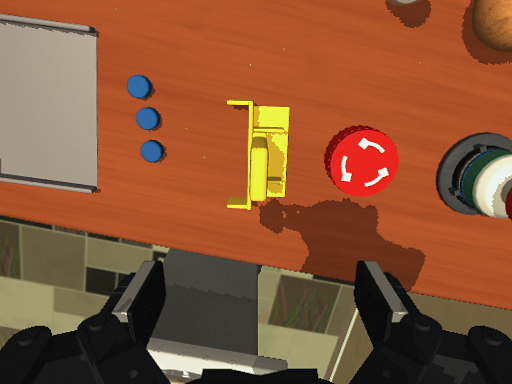

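Wrist view: handle top at about (259,137–201), blade column about 250, wings at rows 102 and 206, tablets at (138,86), (147,118), (151,151), tray mouth at column about 97.

```bash
python3 - <<'E'
from h import *
i=cv2.imread("pics/w1.png");W=cam("wrist")
h=cv2.cvtColor(i,cv2.COLOR_BGR2HSV);m=cv2.inRange(h,(20,120,70),(36,255,255))>0
L=lambda v:np.argmax(m[v]) 
rows=np.arange(112,197,4);pts=[(L(v),v+.5) for v in rows];P=cast(W,pts,34)
k=np.polyfit(P[:,0],P[:,1],1);print("blade front slope deg",np.degrees(np.arctan(k[0])),np.abs(P[:,1]-np.polyval(k,P[:,0])).max())
a=k[0];
for col in (232,240): 
    v=np.where(m[:,col])[0];e=cast(W,[(col+.5,v[0]),(col+.5,v[-1]+1)],34);print("wing",e.round(1),np.linalg.norm(e[0]-e[1]))
yaw=np.arctan(k[0]);ex=np.array([np.cos(yaw),np.sin(yaw)]);ey=np.array([-ex[1],ex[0]])
e=[cast(W,[(col+.5,np.where(m[:,col])[0][0]),(col+.5,np.where(m[:,col])[0][-1]+1)],34)[:,:2] for col in(232,240)]
mx=np.mean([q@ex for q in e]);my=np.mean(P[:,:2]@ey)-2.5
o=mx*ex+my*ey;print("origin",o,"grip",o-10*ey, "yaw",np.degrees(yaw))
for n,q in dict(handletop=[[0,-10,104]],h1=[[-26,-18,104],[26,-18,104],[26,-2,104],[-26,-2,104]],foot=[[62,-44,0],[-62,-44,0]]).items():
    w=[[*(o+x*ex+y*ey),z] for x,y,z in q];print(n,proj(W,w).round(0).tolist())
# tray
print("mouth corners z16",cast(W,[(97,28),(97,33)],16).round(1),cast(W,[(98,190)],16).round(1),cast(W,[(97,36),(97,186)],0).round(1))
T=[(460.3,83.8),(497.3,92.5),(530.8,106)]
for t in T: d=np.array(t)-o;print("tab in sweeper",d@ex,d@ey)
c=(np.array([w for w in i[140:190,240:285].reshape(-1,3)])).shape
E
```

```text
blade front slope deg 10.165559764137749 0.6990008757971111
wing [[540.4  -2.   34. ]
 [419.  -24.4  34. ]] 123.425432698256
wing [[542.1 -10.3  34. ]
 [419.7 -33.9  34. ]] 124.65224429422665
origin [482.98256446 -32.6957678 ] grip [484.74749559 -42.53878655] yaw 10.165559764137749
handletop [[259.0, 174.0]]
h1 [[267.0, 201.0], [269.0, 146.0], [251.0, 146.0], [250.0, 200.0]]
foot [[290.0, 99.0], [284.0, 200.0]]
mouth corners z16 [[581.3 151.7  16. ]
 [576.5 151.4  16. ]] [[400.9 140.1  16. ]] [[573.9 158.6   0. ]
 [399.2 148.5   0. ]]
tab in sweeper -1.7657900391559984 118.67031908668407
tab in sweeper 36.188869417313505 120.70350022554756
tab in sweeper 71.54563925272156 128.07905625922902
```

Emit:
{"fn": "step_arm", "kwargs": {
  "rows": [
    [[3,0,40],1.8],
    [[3,0,80],1.8],
    [[3,0,120],1.8],
    [[3,0,150],1.8],
    [[3,0,175],1.8],
    [[3,0,190],1.8],
    [[3,0,196],1.8],
    [[3,0,196],1.8],
    [[3,0,196],1.8]
  ]
}}

```text
time: 3.3
tool_pos: [485.9, -42.6, 73.2]
tcp_rot: [180.0, -0.1, 10.1]
ft_force: [1.0, 0.1, 0.4]
finger_gap: 85.2
grip_force: 0.0
```

Emit:
{"fn": "step_arm", "kwargs": {
  "rows": [
    [[0,0,0],0],
    [[0,0,0],0],
    [[0,0,0],0],
    [[0,0,0],0],
    [[0,0,0],0],
    [[0,0,0],0],
    [[0,0,0],0],
    [[0,0,0],0],
    [[0,0,0],0],
    [[0,0,0],0]
  ],
  "fingers": 0,
  "squeeze": 40
}}

```text
time: 4.3
tool_pos: [485.1, -42.4, 72.2]
tcp_rot: [-180.0, 0.0, 10.1]
ft_force: [-1.4, 0.1, 2.3]
finger_gap: 15.7
grip_force: 44.2
```

Emit:
{"fn": "step_arm", "kwargs": {
  "rows": [
    [[5,-9,-0.5],1],
    [[10,-18,-0.5],2],
    [[15,-27,-0.5],3],
    [[20,-36,-0.5],4],
    [[25,-44,-0.5],5],
    [[25,-44,-0.5],5],
    [[25,-44,-0.5],5]
  ]
}}

```text
time: 5.0
tool_pos: [501.8, 5.1, 72.4]
tcp_rot: [180.0, 0.0, 5.1]
ft_force: [0.5, 0.2, -0.7]
finger_gap: 15.5
grip_force: 43.8
```

```bash
python3 - <<'E'
from h import *
s=r.sense();print(s["tool_pos"],s["tcp_rot"],s["ft_force"])
W=cam("wrist");i=snapshot("wrist");cv2.imwrite("pics/w2.png",i)
h=cv2.cvtColor(i,cv2.COLOR_BGR2HSV)
m=cv2.inRange(h,(95,120,50),(125,255,255));n,l,st,c=cv2.connectedComponentsWithStats(m)
for j in range(1,n):
    if st[j,4]>100: print("blue",c[j],st[j],cast(W,c[j],8).round(1))
E
```

```text
[501.79759704   5.13587388  72.41141448] [1.79989872e+02 3.55788509e-02 5.14260215e+00] [ 0.50930243  0.16578295 -0.73166616]
blue [ 96.37841727 163.33956835] [  76  142   43   43 1390] [[529.9 106.6   8. ]]
blue [121.28903122 215.28182546] [ 101  194   41   41 1249] [[497.   92.9   8. ]]
blue [136.99159664 267.35854342] [ 118  247   39   39 1071] [[459.6  84.1   8. ]]
```

View pics/w2.png

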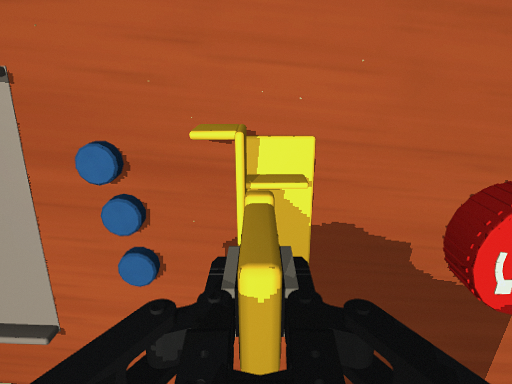

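Emit:
{"fn": "step_arm", "kwargs": {
  "rows": [
    [[0,-8,0],0],
    [[0,-16,0],0],
    [[1,-24,0],0],
    [[1,-32,0],0],
    [[1,-40,0],0.5],
    [[1,-48,0],0.5],
    [[1,-56,0],1],
    [[2,-64,0],1],
    [[2,-72,0],1],
    [[2,-80,0],1],
    [[2,-88,0],1],
    [[2,-96,0],1]
  ]
}}

```text
time: 6.25
tool_pos: [495.5, 101.7, 72.7]
tcp_rot: [180.0, -0.0, 4.1]
ft_force: [0.0, -0.1, -1.3]
finger_gap: 15.5
grip_force: 43.8
```

```bash
python3 - <<'E'
from h import *
s=r.sense();print(s["tool_pos"],s["tcp_rot"],s["ft_force"])
for k in("wrist","side"):
    W=cam(k);i=snapshot(k);cv2.imwrite(f"pics/{k}3.png",i)
    h=cv2.cvtColor(i,cv2.COLOR_BGR2HSV)
    m=cv2.inRange(h,(95,120,50),(125,255,255));n,l,st,c=cv2.connectedComponentsWithStats(m)
    for j in range(1,n):
        if st[j,4]>25: print(k,"blue",c[j],st[j],cast(W,c[j],8).round(1))
E
```

```text
[495.51906245 101.67600163  72.71825711] [ 1.79996842e+02 -7.32493293e-04  4.08068918e+00] [ 0.0466993  -0.05439647 -1.33236117]
wrist blue [215.56158358 167.71041056] [ 196  146   39   44 1364] [[527.8 130.3   8. ]]
wrist blue [217.35785953 218.86956522] [ 198  197   39   42 1196] [[494.2 128.2   8. ]]
wrist blue [210.26102941 260.95955882] [202 248  25  32 272] [[463.3 132.1   8. ]]
side blue [247.88059701 292.        ] [244 288   9   9  67] [[524.9 132.8   8. ]]
side blue [260.64516129 292.5       ] [257 289   9   8  62] [[492.  130.6   8. ]]
side blue [274.84848485 292.93939394] [271 289   9   9  66] [[455.4 127.7   8. ]]
```

View pics/wrist3.png

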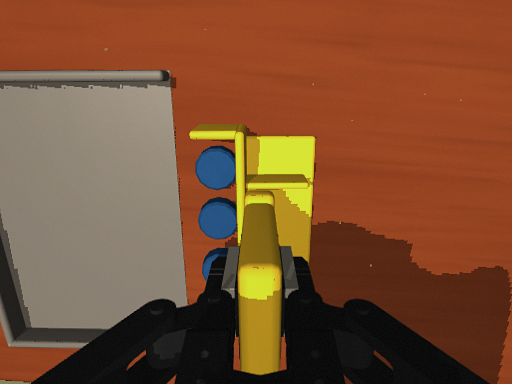

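Emit:
{"fn": "step_arm", "kwargs": {
  "rows": [
    [[0,-8,0],0],
    [[0,-16,-0.5],0],
    [[0,-24,-0.5],0],
    [[0,-32,-0.5],0],
    [[0,-40,-0.5],0.5],
    [[1,-47,-0.5],0.5],
    [[1,-53,-0.5],0.5],
    [[1,-58,-0.5],0.5],
    [[1,-62,-0.5],0.5],
    [[1,-65,-0.5],0.5],
    [[1,-66,-0.5],0.5],
    [[1,-66,-0.5],0.5]
  ]
}}

```text
time: 7.55
tool_pos: [491.8, 167.0, 73.2]
tcp_rot: [-180.0, 0.0, 3.6]
ft_force: [0.7, 0.2, -1.4]
finger_gap: 15.6
grip_force: 43.8
```

```bash
cat > tab.py <<'E'
from h import *
s=r.sense();print(s["tool_pos"],s["tcp_rot"],s["ft_force"])
for k in("wrist","side"):
    W=cam(k);i=snapshot(k);cv2.imwrite(f"pics/{k}{s['time']:.1f}.png",i)
    h=cv2.cvtColor(i,cv2.COLOR_BGR2HSV)
    m=cv2.inRange(h,(95,120,50),(125,255,255));n,l,st,c=cv2.connectedComponentsWithStats(m)
    for j in range(1,n):
        if st[j,4]>25: print(k,"blue",c[j],st[j],cast(W,c[j],8).round(1))
E
python3 tab.py
```

```text
[491.83406401 167.02707294  73.19892463] [-1.79998258e+02  3.18295807e-03  3.58449233e+00] [ 0.72541202  0.21392042 -1.35831789]
wrist blue [215.24074074 168.0762963 ] [ 195  147   40   43 1350] [[524.  195.7   8. ]]
wrist blue [217.12098139 217.45177665] [ 198  196   38   41 1182] [[491.5 193.8   8. ]]
wrist blue [209.51492537 261.82462687] [202 249  25  31 268] [[458.9 198.3   8. ]]
side blue [246.37837838 311.95945946] [242 308  10   9  74] [[521.7 197.3   8. ]]
side blue [259.2173913  312.56521739] [255 308   9  10  69] [[489.8 195.4   8. ]]
side blue [274.18055556 313.06944444] [270 309  10   9  72] [[452.8 192.6   8. ]]
```

Emit:
{"fn": "step_arm", "kwargs": {
  "rows": [
    [[0,8,0],0],
    [[0,18,0],0],
    [[0,28,0],0],
    [[0,38,0],0],
    [[0,48,0],0],
    [[0,58,0],0],
    [[0,68,0],0],
    [[0,76,0],0],
    [[0,80,0.5],0],
    [[0,80,1],0],
    [[0,80,1],0],
    [[0,80,1],0]
  ]
}}

```text
time: 8.85
tool_pos: [496.9, 87.4, 72.3]
tcp_rot: [-180.0, -0.0, 3.6]
ft_force: [0.4, -0.1, -1.5]
finger_gap: 15.5
grip_force: 43.8
```

Emit:
{"fn": "step_arm", "kwargs": {
  "rows": [
    [[0,0,0],0],
    [[0,0,0],0],
    [[0,0,0],0],
    [[0,0,0],0],
    [[0,0,0],0],
    [[0,0,0],0],
    [[0,0,0],0],
    [[0,0,0],0],
    [[0,0,0],0],
    [[0,0,0],0]
  ],
  "fingers": 1
}}

```text
time: 9.85
tool_pos: [496.9, 87.1, 72.2]
tcp_rot: [180.0, 0.0, 3.6]
ft_force: [0.4, 0.6, -0.3]
finger_gap: 85.5
grip_force: 0.0
```

Emit:
{"fn": "step_arm", "kwargs": {
  "rows": [
    [[0,0,-25],0],
    [[0,0,-65],0],
    [[0,0,-110],0],
    [[0,0,-160],0],
    [[-2,40,-180],0],
    [[-3,85,-190],0],
    [[-4,130,-190],0],
    [[-5,180,-190],0],
    [[-6,230,-190],0],
    [[-7,280,-190],0],
    [[-8,330,-190],0],
    [[-9,381,-190],0]
  ]
}}

```text
time: 11.05
tool_pos: [511.3, -294.8, 262.3]
tcp_rot: [180.0, -0.0, 3.6]
ft_force: [1.0, 0.3, 0.3]
finger_gap: 85.2
grip_force: 0.0
```

Emit:
{"fn": "step_arm", "kwargs": {
  "rows": [
    [[0,0,0],0],
    [[0,0,0],0],
    [[0,0,0],0]
  ]
}}

```text
time: 11.35
tool_pos: [511.7, -291.9, 262.1]
tcp_rot: [-180.0, 0.0, 3.6]
ft_force: [0.8, 0.4, -0.9]
finger_gap: 85.7
grip_force: 0.0
```

```bash
python3 tab.py; python3 - <<'E'
from h import *
s=r.sense();print(s["tool_pos"],s["tcp_rot"],s["joint_pos"])
W=cam("wrist");i=snapshot("wrist")
h=cv2.cvtColor(i,cv2.COLOR_BGR2HSV)
m=cv2.inRange(h,(0,160,60),(6,255,255))|cv2.inRange(h,(172,160,60),(180,255,255))
n,l,st,c=cv2.connectedComponentsWithStats(m)
for j in range(1,n):
    if st[j,4]>100: print("red",c[j],st[j],cast(W,c[j],119).round(1))
b=cv2.imread("pics/side0.png");o=np.zeros((400,800,3),np.uint8);o[:384,:512]=i
import glob
sd=sorted(glob.glob("pics/side1*.png"))[-1];x=cv2.imread(sd);o[:288,512:]=cv2.resize(x[130:350,190:340],(288,288))
cv2.imwrite("pics/view5.png",o)
E
```

```text
[ 511.66772523 -291.89412092  262.08826851] [-1.79964144e+02  7.66591468e-03  3.60085990e+00] [ 0.80243412  0.4185551  -0.94729368]
side blue [246.34246575 311.90410959] [242 308  10   9  73] [[521.8 197.1   8. ]]
side blue [259.17142857 312.51428571] [255 308   9  10  70] [[490.  195.2   8. ]]
side blue [274.23287671 313.02739726] [270 309  10   9  73] [[452.7 192.5   8. ]]
[ 511.92819866 -291.3523182   262.47319396] [-1.79997194e+02 -1.79068712e-02  3.67432883e+00] [-3.46399943e+01  5.32175956e+00  8.54798136e+01  1.33049870e-02
  8.91861166e+01  5.16854889e+01]
red [142.49793175 158.42967942] [ 104  123   77   73 3868] [[ 527.7 -191.8  119. ]]
red [283.74096196 179.12857592] [ 251  145   68   69 3181] [[ 517.2 -312.1  119. ]]
```

View pics/view5.png

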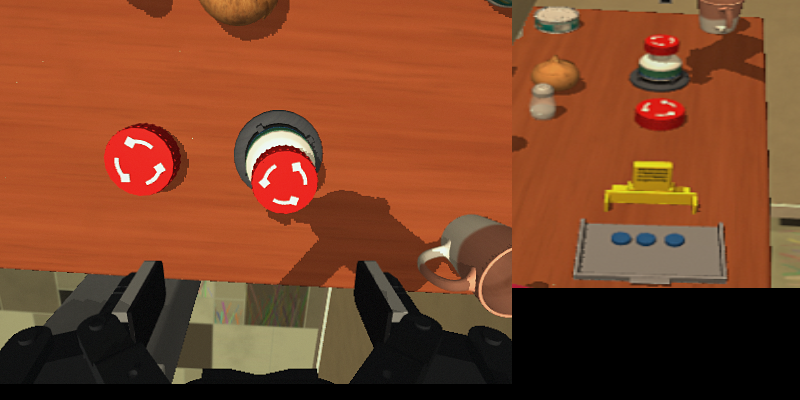

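The wrist view shows the cap at (284,182) on the tub, a spare disc at (142,160), and the mug handle tip at about (420,255). In the side crop, three tablets are in the tray and the sweeper is standing free.

```bash
python3 - <<'E'
from h import *
W=cam("wrist");S=cam("side")
i=snapshot("wrist");b=snapshot("side");T=cam("top");t=snapshot("top")
h=cv2.cvtColor(i,cv2.COLOR_BGR2HSV);roi=(slice(135,225),slice(240,330))
for V in(60,170,190,200,210):
    m=cv2.inRange(h,(0,160,V),(6,255,255))|cv2.inRange(h,(174,160,V),(180,255,255));k=np.zeros_like(m);k[roi]=m[roi]
    k=cv2.morphologyEx(k,cv2.MORPH_OPEN,np.ones((3,3)))
    p=np.argwhere(k)[:,::-1].astype(np.float32)
    if len(p)<50: continue
    hu=cv2.convexHull(p);el=cv2.fitEllipse(hu)
    q=cast(W,hu.reshape(-1,2)+.5,119);print(V,el,cast(W,[el[0]],119).round(1),np.ptp(q,axis=0).round(1),((q.min(0)+q.max(0))/2).round(1))
print("mug handle",cast(W,[(418,258)],50).round(0),cast(W,[(418,258)],90).round(0), cast(W,[(460,218)],105).round(0))
hb=cv2.cvtColor(b,cv2.COLOR_BGR2HSV);m=cv2.inRange(hb,(0,160,60),(8,255,255))|cv2.inRange(hb,(172,160,60),(180,255,255))
n,l,st,c=cv2.connectedComponentsWithStats(m)
for j in range(1,n):
    if st[j,4]>60 and st[j,0]<330 and 200<st[j,0]: print("side",c[j],st[j])
for P in([517,-312,119],[516,-304,119],[512,-300,119]): print(P,proj(S,[P,[P[0],P[1],93]]).round(1).tolist())
E
```

```text
60 ((283.8865661621094, 179.39723205566406), (66.96005249023438, 68.65608215332031), 167.94448852539062) [[ 517.  -312.3  119. ]] [60.4 57.3  0. ] [ 515.6 -313.2  119. ]
170 ((284.2998962402344, 181.9603729248047), (62.0302619934082, 65.87875366210938), 74.57086181640625) [[ 514.7 -312.9  119. ]] [55.9 55.9  0. ] [ 513.6 -313.4  119. ]
190 ((284.2776794433594, 182.02769470214844), (61.94194793701172, 65.72632598876953), 75.46435546875) [[ 514.7 -312.8  119. ]] [55.9 55.8  0. ] [ 513.5 -313.4  119. ]
200 ((284.2811584472656, 182.0248565673828), (61.90452575683594, 65.22952270507812), 74.9144287109375) [[ 514.7 -312.8  119. ]] [55.9 55.8  0. ] [ 513.5 -313.4  119. ]
210 ((284.2516174316406, 181.99435424804688), (61.898460388183594, 65.03301239013672), 73.85985565185547) [[ 514.7 -312.8  119. ]] [55.9 55.7  0. ] [ 513.5 -313.4  119. ]
mug handle [[ 412. -484.   50.]] [[ 433. -461.   90.]] [[ 486. -484.  105.]]
side [267.43032787 164.18442623] [258 156  20  17 244]
side [266.62862669 217.43133462] [253 204  28  26 517]
[517, -312, 119] [[266.0, 160.7], [265.7, 167.4]]
[516, -304, 119] [[266.1, 162.1], [265.8, 168.9]]
[512, -300, 119] [[267.3, 162.9], [267.0, 169.7]]
```

Emit:
{"fn": "step_arm", "kwargs": {
  "rows": [
    [[0.3,21.5,0],0],
    [[0.3,21.5,30],0],
    [[0.3,21.5,65],0],
    [[0.3,21.5,100],0],
    [[0.3,21.5,120],0],
    [[0.3,21.5,135],0],
    [[0.3,21.5,148],0],
    [[0.3,21.5,158],0],
    [[0.3,21.5,165],0],
    [[0.3,21.5,167],0],
    [[0.3,21.5,167],0],
    [[0.3,21.5,167],0]
  ]
}}

```text
time: 12.85
tool_pos: [513.7, -314.5, 96.1]
tcp_rot: [180.0, -0.1, 3.6]
ft_force: [-0.1, 0.6, -0.8]
finger_gap: 85.3
grip_force: 0.0
```

```bash
python3 - <<'E'
from h import *
s=r.sense();print(s["tool_pos"],s["tcp_rot"],s["ft_force"])
i=snapshot("wrist");cv2.imwrite("pics/w6.png",i)
E
```

```text
[ 513.74842816 -314.47746393   96.10130636] [ 1.79950134e+02 -6.08598446e-02  3.57797998e+00] [-0.05189462  0.56963749 -0.77743611]
```

View pics/w6.png

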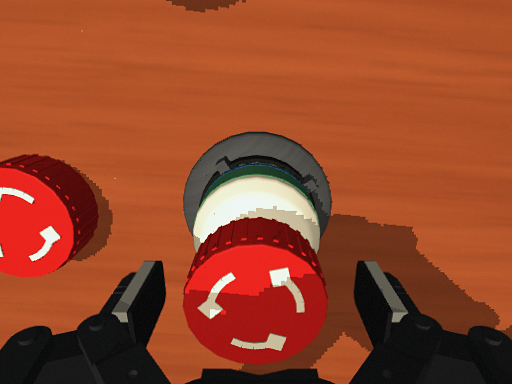

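The cap (column 255) sits between the pads (164 and 356), about 1–1.5 mm off centre. I'll shift by that and close.

Emit:
{"fn": "step_arm", "kwargs": {
  "rows": [
    [[0,-1.5,0],0],
    [[0,-1.5,0],0],
    [[0,-1.5,0],0],
    [[0,-1.5,0],0],
    [[0,-1.5,0],0],
    [[0,-1.5,0],0],
    [[0,-1.5,0],0],
    [[0,-1.5,0],0],
    [[0,-1.5,0],0],
    [[0,-1.5,0],0]
  ],
  "fingers": 0,
  "squeeze": 60
}}

```text
time: 13.9
tool_pos: [513.3, -312.6, 95.3]
tcp_rot: [180.0, -0.0, 3.6]
ft_force: [1.0, 1.1, 3.6]
finger_gap: 56.3
grip_force: 62.8
```

Emit:
{"fn": "step_arm", "kwargs": {
  "rows": [
    [[0,0,1],0],
    [[0,0,2],0],
    [[0,0,3],0],
    [[0,0,3],0],
    [[0,0,3],0]
  ]
}}

```text
time: 14.4
tool_pos: [513.4, -312.7, 92.5]
tcp_rot: [180.0, -0.0, 3.6]
ft_force: [-0.2, 2.2, 5.9]
finger_gap: 56.4
grip_force: 63.0
```

Emit:
{"fn": "step_arm", "kwargs": {
  "rows": [
    [[0,0,1],0],
    [[0,0,2],0],
    [[0,0,3],0],
    [[0,0,3.5],0],
    [[0,0,3.5],0],
    [[0,0,3.5],0]
  ]
}}

```text
time: 15.0
tool_pos: [513.4, -312.6, 89.4]
tcp_rot: [180.0, -0.0, 3.6]
ft_force: [-2.0, 3.5, 9.3]
finger_gap: 56.0
grip_force: 63.3
```

Emit:
{"fn": "step_arm", "kwargs": {
  "rows": [
    [[0,0,0.5],0],
    [[0,0,0.7],-4],
    [[0,0,0.7],-9],
    [[0,0,0.7],-14],
    [[0,0,0.7],-19],
    [[0,0,0.7],-24],
    [[0,0,0.7],-29],
    [[0,0,0.7],-34],
    [[0,0,0.7],-39],
    [[0,0,0.7],-44],
    [[0,0,0.7],-44],
    [[0,0,0.7],-44]
  ]
}}

```text
time: 16.2
tool_pos: [513.9, -313.6, 89.3]
tcp_rot: [179.8, 0.0, 47.6]
ft_force: [-0.8, 0.4, 8.8]
finger_gap: 56.2
grip_force: 63.3
```

Emit:
{"fn": "step_arm", "kwargs": {
  "rows": [
    [[0,0,0],-5],
    [[0,0,0],-10],
    [[0,0,0],-15],
    [[0,0,0],-20],
    [[0,0,0],-25],
    [[0,0,0],-30],
    [[0,0,0],-30],
    [[0,0,0],-30]
  ]
}}

```text
time: 17.0
tool_pos: [513.9, -313.3, 89.3]
tcp_rot: [179.9, 0.1, 77.6]
ft_force: [-1.0, 1.2, 10.2]
finger_gap: 56.0
grip_force: 63.4
```

```bash
python3 - <<'E'
from h import *
s=r.sense();print(s["tool_pos"],s["tcp_rot"],s["ft_force"],s["wrist_torque"])
i=snapshot("wrist");cv2.imwrite("pics/w7.png",i)
E
```

```text
[ 513.94958164 -313.3435221    89.26471423] [1.79878234e+02 6.42006941e-02 7.75897197e+01] [-1.00138202  1.22106818 10.21634349] [ 0.19680768 -0.01248121  0.13103738]
```

View pics/w7.png

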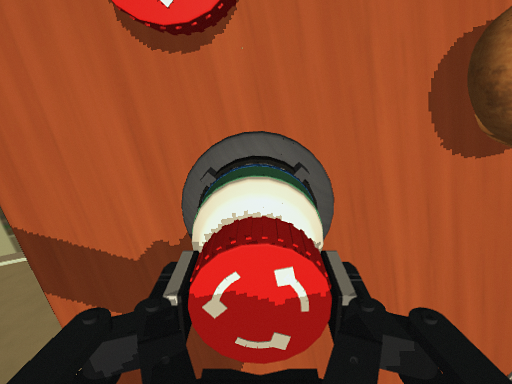

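The arrows kept their place relative to the gripper, so the cap turned with it by 74°. Now lift.

Emit:
{"fn": "step_arm", "kwargs": {
  "rows": [
    [[0,0,-2],0],
    [[0,0,-5],0],
    [[0,0,-9],0],
    [[0,0,-13],0],
    [[0,0,-16],0],
    [[0,0,-16],0]
  ]
}}

```text
time: 17.65
tool_pos: [512.8, -312.5, 103.8]
tcp_rot: [-180.0, -0.0, 77.6]
ft_force: [0.2, 0.9, -0.6]
finger_gap: 55.9
grip_force: 63.5
```

Emit:
{"fn": "step_arm", "kwargs": {
  "rows": [
    [[0,0,-8],0],
    [[0,0,-18],0],
    [[0,0,-28],0],
    [[0,0,-38],0],
    [[0,0,-48],0],
    [[0,0,-58],0],
    [[0,0,-65],0],
    [[0,0,-68],0],
    [[0,0,-68],0],
    [[0,0,-68],0],
    [[0,0,-68],0]
  ]
}}

```text
time: 18.75
tool_pos: [512.8, -312.4, 171.2]
tcp_rot: [-179.9, -0.0, 77.6]
ft_force: [-0.1, 0.1, -1.3]
finger_gap: 55.9
grip_force: 63.5
```

```bash
python3 tab.py; python3 - <<'E'
from h import *
import glob
a=cv2.imread(sorted(glob.glob("pics/wrist1*.png"))[-1]);x=cv2.imread(sorted(glob.glob("pics/side1*.png"))[-1])
o=np.zeros((400,800,3),np.uint8);o[:384,:512]=a;o[:400,512:]=cv2.resize(x[110:350,180:350],(288,400));cv2.imwrite("pics/fin.png",o)
E
```

```text
[ 512.81854948 -312.36332305  171.23932906] [-1.79934821e+02 -2.73185863e-02  7.75790474e+01] [-0.05408567  0.05562702 -1.30834763]
wrist blue [266.43333333 142.3       ] [257 141  21   5  30] [[ 526.6 -283.6    8. ]]
side blue [246.34246575 311.90410959] [242 308  10   9  73] [[521.8 197.1   8. ]]
side blue [259.17142857 312.51428571] [255 308   9  10  70] [[490.  195.2   8. ]]
side blue [274.23287671 313.02739726] [270 309  10   9  73] [[452.7 192.5   8. ]]
```

View pics/fin.png

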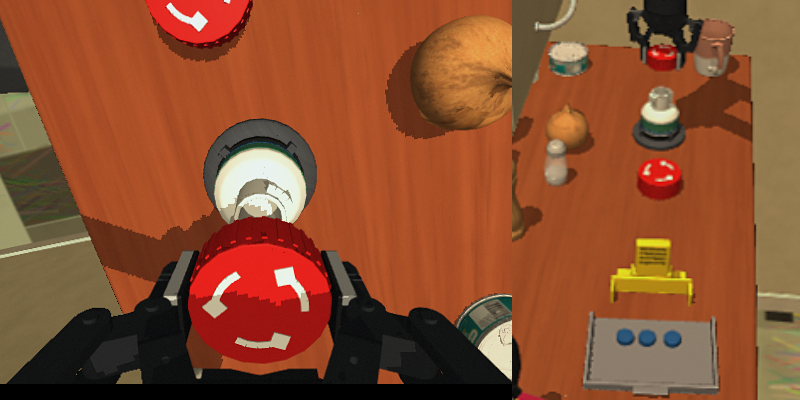

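The cap is off and held upright above the bare neck, the tablets are in the tray and the sweeper is standing. Handing in.

```bash
python3 -c "
from bench import r
print(r.hand_in())"
```

```text
the job is handed in; nothing more can be done
None
```

I handed the job in at about 19 s of robot time; the last pictures showed all three tablets in the tray, the sweeper standing free, and the red cap held upright about 70 mm above the tub's mouth, though the hand-in gave no verdict.

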